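# Make up two balance-check kits from the locked stock rack

### The arm

A 6-joint arm with a two-finger parallel gripper is mounted at the origin on a cart in front of the work surface, level with it; the furniture and walls round the work are solid. World frame = base frame: x ahead of the robot, y to its left, z up, the work surface at z = 0. Lengths are in m, angles in rad, forces in N, time in s.
With the tool pointing down it reaches from about 0.275 to 0.825 m from the base axis. Payload 4.9 kg.
Tool frame: the origin (TCP) lies on the front face of the gripper's body, between the roots of the fingers; the fingertips stand 73 mm ahead of it and the grasp point (between the pads) lies 54 mm ahead of it; z points along the fingers, y is the line along which they close (so a half turn about z gives the same grasp; the last joint's range is limited). The gripper opens to 85 mm and grips with 20 to 120 N. Pads are 22 mm wide; open, the fingers measure 114 mm over their backs; the gripper's body (76 mm by 85 mm) begins 54 mm behind the grasp point. The pads swing forward as they close: fully open they stand 13 mm farther back than shut.
Start: joints at [-1.318, 0.326, -0.193, 1.052, 0, 1.437], TCP at [0.207, -0.509, 0.304] pointing down, gripper open.
Joint ranges: [-2.65, 2.65], [-0.97, 1.79], [-1.3, 1.35], [-1.93, 2.1], [-1.47, 1.37], [-3.14, 3.14]. Speed limits (rad/s): [2.57, 2.57, 3.14, 3.14, 3.14, 3.14].

### API

Orientations are given as a unit quaternion [w, x, y, z].
In Python, from station import arm, read_camera gives the robot as it stands.
- The arm moves only by the shell command python3 -m pendant 'ROWS' [FORCE]. ROWS is text: rows parted by semicolons, each of 5 numbers parted by spaces: the finger opening in mm, from 0 to 85.4, then the shift along the world's x, y, z in units of 50 mm (1.0 is 50 mm), then the turn about the world's z in units of 6 degrees (1.0 is 6 degrees). In form: gripper x y z spin; .... A call has 1 to 5 rows; each row shifts and turns the commanded pose from where the row before left it; what a row does not reach is not made up. A row lasts 1/8 s, in which the tool goes at most 62.5 mm and 10.7 degrees, less where a joint would pass 70% of its speed; a pose out of reach is approached as far as the arm can. A call is refused whole if a number of a shift passes 1 or a number of a turn 1, either way. A call with a gripper value outside its range is refused whole. The fingers move at their own pace and stop on an object; FORCE is the grip in N (left out, the last holds). Time passes only in rows, so rows that do not move let the fingers close. It gives the time, the measured TCP pose, the force, the opening and the grip force at its end, in the units of the state.
- arm.get_state(): the state, without advancing time (a new reading comes with each control period).
- read_camera(name): name is "scene" or "top" or "wrist"; returns a dict with "image" (480x640x3 uint8, blue, green, red), "K" (3x3 intrinsics, pixels), "R" (3x3) and "t" (3): a world point X has camera coordinates R X + t. Camera axes: x right, y down, z forward; pixel columns grow to the right and rows downward; lengths in m; the calibration is good to about 2 mm. A picture is of the moment at which its call begins. There is no depth.
- arm.finish_job(): hands the job in; it is judged then, once.
The state is a dict: "time": time; "qpos": joint angles; "qd": joint speeds; "joint_torque": joint torques, N m; "tcp_pos": TCP position; "ee_rot": TCP orientation; "force": force on the tool from outside, world axes, zero at the start; "moment": the same for the moment, N m; "grip_width": finger opening in m; "finger_force": force on a finger pad.
Only numpy, scipy, OpenCV 4.12 (cv2) and the standard library are available. Lean on these libraries where they do the work, as an engineer would, in place of code of your own. Each camera call takes 0.05 s, during which the arm holds its last target. There are 200 camera calls.

### The job

The stock of jars and check weights stands in a rack, locked in by the bar that lies over it in two U brackets: lift the bar straight up out of both brackets, keeping it level, and lay it in the two wide rests at the back of the same rack. Then make up the two kits: the red-lidded jar and the large weight go into the yellow tray, the white-lidded jar and the small weight into the green tray, each jar standing upright in the tray's larger recess and each weight upright in the smaller one. Leave the blue-lidded jar standing in the rack and do not disturb the timer.

Things in the scene. Friction and masses are not known exactly. Their poses are not given: they have to be found in the camera images.
- stock_rack: fixed rack; origin on bench under the block centre, x to its back, y along the row, z up (mm). Grey block 70x322, 15 high. Recess floors z 5, at x 0: large (dia 54) y -112, 0, 112; small (dia 44) y -56, 56. End plates 6 thick at y +-165, x -37..113, each with 2 open-topped U: bracket at x 0 (16 wide, bottom z 69, top z 87), low wide rest at x 82 (34 wide, bottom z 30, top z 46).
- locking_bar: aluminium bar 12x12x366 mm, 0.16 kg, black end plugs; black upright grip on its middle, 16 mm wide across the bar, 50 long, from 12 to 40 mm above the underside. Origin: centre of the underside, y along the bar, z up. Starts in the rack's narrow brackets, underside 69 mm above the bench, 4 to 8 mm over the jars and weights, locking them in.
- red_jar: screw-lid sample jar, white body, red lid, 49 mm across the lid, 57 mm tall, about 70 g; lid = top 14 mm. Origin: centre of its underside, z up; round, yaw does not matter. Starts upright in one of the three large recesses of the stock rack (underside 5 mm above the bench), under the bar.
- white_jar: screw-lid sample jar, white body, white lid, 49 mm across the lid, 57 mm tall, about 60 g; lid = top 14 mm. Origin: centre of its underside, z up; round, yaw does not matter. Starts upright in one of the three large recesses of the stock rack (underside 5 mm above the bench), under the bar.
- blue_jar: screw-lid sample jar, white body, blue lid, 53 mm across the lid, 59 mm tall, about 80 g; lid = top 14 mm. Origin: centre of its underside, z up; round, yaw does not matter. Starts upright in one of the three large recesses of the stock rack (underside 5 mm above the bench), under the bar. It stays there.
- large_weight: the larger of two brass-coloured round weights with a knob on top, 38 mm across, 60 mm tall, 500 g; straight-sided body up to 37 mm above its underside. Origin: centre of its underside, z up. Starts upright in one of the two small recesses of the stock rack (underside 5 mm above the bench), under the bar.
- small_weight: the smaller of two brass-coloured round weights with a knob on top, 30 mm across, 46 mm tall, 200 g; straight-sided body up to 28 mm above its underside. Origin: centre of its underside, z up. Starts upright in one of the two small recesses of the stock rack (underside 5 mm above the bench), under the bar.
- yellow_tray: shallow kit tray, yellow shell with black foam insert and coloured recess floors, 96 (x) x 152 (y) x 19 mm, fixed to the bench. Origin: centre of its underside, y along its length, z up. Insert top 16 mm above the bench; two round recesses with floors 6 mm above the bench: the larger, 63 mm across, at x 0, y +27 mm; the smaller, 51 mm across, at x 0, y -37 mm.
- green_tray: shallow kit tray, green shell with black foam insert and coloured recess floors, 96 (x) x 152 (y) x 19 mm, fixed to the bench. Origin: centre of its underside, y along its length, z up. Insert top 16 mm above the bench; two round recesses with floors 6 mm above the bench: the larger, 63 mm across, at x 0, y +27 mm; the smaller, 51 mm across, at x 0, y -37 mm.
- timer: white bench timer with a sloping grey display, 44 x 66 x 52 mm, loose on the bench beside the work. Origin: centre of its underside, z up. It is to be left alone.

How it is judged:
By the outcome, as a careful person would: the job done as asked, in the order asked, and still so for the second after the job is handed in, with the robot touching nothing.
It also fails if it takes over 122 s, if anything falls off the work surface, if the arm or the gripper's body presses on something with over 40 N, if the wrist force passes 120 N, or if a joint passes its speed limit or range.

## Working session

There is one attempt and no reset: what is moved stays moved. The work goes in short steps, Python scripts to look and compute and a shell command to move; the robot and the scene stay as the last step left them, time stands still between calls to the robot, and variables do not carry over. Pictures are saved under pics/ and viewed, at most 14 in all, crops included, and the job is handed in when it is done.

```bash
ls; mkdir -p pics
python3 - <<'E'
from station import arm, read_camera
import cv2,numpy as np
for n in ["top","scene"]:
    c=read_camera(n); cv2.imwrite(f"pics/{n}0.png",c["image"]); np.savez(f"{n}0.npz",**c); print(n,c["K"].tolist(),np.round(c["R"],3).tolist(),(-c["R"].T@c["t"]).round(3))
s=arm.get_state();print(s["time"],s["tcp_pos"],s["ee_rot"],s["grip_width"])
E
```

```text
pics
top [[584.2402647036038, 0.0, 311.6027471974831], [0.0, 584.2402647036038, 242.87391250625083], [0.0, 0.0, 1.0]] [[-0.027, -1.0, -0.003], [-0.982, 0.027, -0.187], [0.187, -0.003, -0.982]] [ 0.366 -0.071  1.064]
scene [[490.1384513436027, 0.0, 316.7394649016366], [0.0, 490.1384513436027, 228.70606146239263], [0.0, 0.0, 1.0]] [[-0.794, -0.607, 0.008], [-0.251, 0.317, -0.915], [0.553, -0.728, -0.404]] [0.03  0.63  0.465]
0.1 [ 0.2073751  -0.5089899   0.30320249] [-7.42661326e-04  9.81355561e-01  1.92199663e-01 -3.92613846e-05] 0.08524490784374504
```

View pics/top0.png

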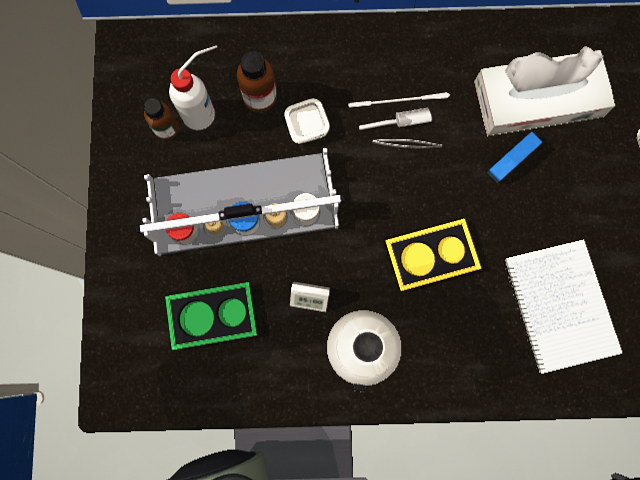

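View pics/scene0.png

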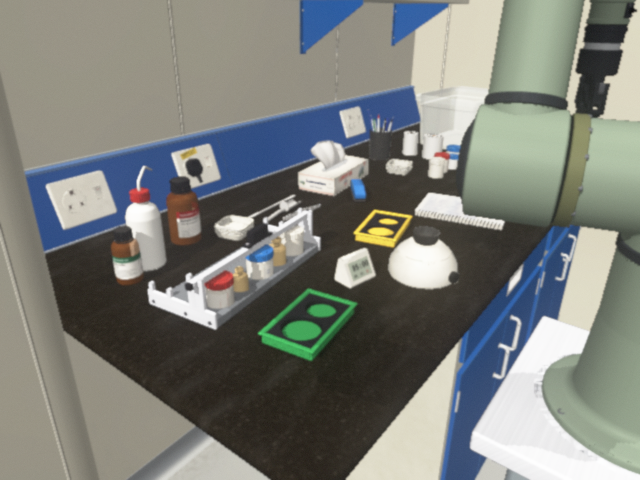

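The top view (up = +x, left = +y) shows the rack with bar ends at about (142,230) and (340,200). The row from left to right is red (180,226), brass (212,225), blue (243,216), brass (276,214), white (305,208). The green tray is at (211,316), the yellow tray at (433,254), the timer at (310,297) and a white dome at (365,347). Next I'll zoom in and measure.

```bash
cat > h.py <<'E'
import numpy as np,cv2
def ray(c,uv,z):
    C=-c["R"].T@c["t"]; d=c["R"].T@np.linalg.inv(c["K"])@[uv[0],uv[1],1]
    return C+d*(z-C[2])/d[2]
def proj(c,X):
    p=c["K"]@(c["R"]@np.asarray(X)+c["t"]); return p[:2]/p[2]
def blobs(im,lo,hi,amin=60):
    h=cv2.cvtColor(im,cv2.COLOR_BGR2HSV); m=cv2.inRange(h,lo,hi)
    cs,_=cv2.findContours(m,cv2.RETR_CCOMP,cv2.CHAIN_APPROX_NONE)
    return [k for k in cs if cv2.contourArea(k)>amin]
E
python3 - <<'E'
from h import *
c=np.load("top0.npz"); im=c["image"]
def show(n,lo,hi,z,roi):
    for k in blobs(im,lo,hi):
        u,v=k.reshape(-1,2).mean(0)
        if not(roi[0]<u<roi[2] and roi[1]<v<roi[3]):continue
        w=np.array([ray(c,p,z)[:2] for p in k.reshape(-1,2)],np.float32)
        (x,y),(a,b),t=cv2.minAreaRect(w)
        print(n,np.round([u,v],1),cv2.contourArea(k),"rect",np.round([x,y,a,b,t],4),"circ",[np.round(q,4) for q in cv2.minEnclosingCircle(w)])
show("green",(45,80,40),(85,255,255),.006,(150,270,270,360))
show("greenrim",(45,80,40),(85,255,255),.019,(150,270,270,360))
show("yel",(20,100,80),(35,255,255),.006,(370,210,490,300))
show("yelrim",(20,100,80),(35,255,255),.019,(370,210,490,300))
show("red",(0,120,80),(8,255,255),.062,(150,190,210,250))
show("blue",(95,120,60),(125,255,255),.064,(210,190,270,250))
show("brass",(12,60,80),(25,255,255),.05,(190,190,300,250))
show("grip",(0,0,0),(180,255,50),.109,(200,190,280,230))
cr=cv2.resize(im[140:360,130:500],(800,476),interpolation=cv2.INTER_CUBIC)
cv2.imwrite("pics/crop.png",cr)
E
```

```text
green [196.7 318.3] 921.5 rect [0.4349 0.1368 0.0629 0.0595 0.2386] circ [array([0.435 , 0.1362]), np.float64(0.0319)]
green [231.9 312.1] 599.0 rect [4.44700e-01 7.37000e-02 4.87000e-02 5.05000e-02 8.96507e+01] circ [array([0.4443, 0.0727]), np.float64(0.026)]
green [210.3 315.6] 4606.5 rect [0.44   0.1117 0.0989 0.1552 8.2511] circ [array([0.4397, 0.1113]), np.float64(0.091)]
green [210.4 315.6] 3452.5 rect [0.4398 0.1115 0.0827 0.1397 8.2138] circ [array([0.44  , 0.1112]), np.float64(0.0796)]
greenrim [196.7 318.3] 921.5 rect [0.434  0.1342 0.0622 0.0588 0.2386] circ [array([0.4341, 0.1337]), np.float64(0.0315)]
greenrim [231.9 312.1] 599.0 rect [4.43700e-01 7.19000e-02 4.81000e-02 4.99000e-02 8.96507e+01] circ [array([0.4433, 0.0709]), np.float64(0.0257)]
greenrim [210.3 315.6] 4606.5 rect [0.4391 0.1095 0.0977 0.1533 8.2511] circ [array([0.4388, 0.1091]), np.float64(0.0898)]
greenrim [210.4 315.6] 3452.5 rect [0.4389 0.1092 0.0817 0.1379 8.2138] circ [array([0.4391, 0.1089]), np.float64(0.0786)]
yel [417.7 258.8] 870.5 rect [ 5.32200e-01 -2.67400e-01  6.05000e-02  6.32000e-02  8
[... 1153 characters left out ...]
6.4] 81.0 rect [0.6122 0.1614 0.0108 0.0374 6.7801] circ [array([0.608 , 0.1608]), np.float64(0.0188)]
blue [243.7 222.4] 274.5 rect [0.5939 0.0441 0.024  0.0498 6.7607] circ [array([0.6029, 0.0452]), np.float64(0.025)]
brass [214.1 226.7] 170.5 rect [0.5912 0.0982 0.0235 0.0319 6.7607] circ [array([0.5942, 0.0991]), np.float64(0.0167)]
brass [276. 218.] 240.5 rect [ 0.6033 -0.0118  0.0278  0.0367  7.3974] circ [array([ 0.6088, -0.0112]), np.float64(0.0196)]
grip [238.4 211.7] 369.0 rect [0.6059 0.0453 0.0201 0.0705 7.2641] circ [array([0.6032, 0.045 ]), np.float64(0.0355)]
grip [239.7 201.7] 14774.5 rect [0.6229 0.0469 0.1464 0.3449 7.1456] circ [array([0.6284, 0.0468]), np.float64(0.1753)]
```

View pics/crop.png

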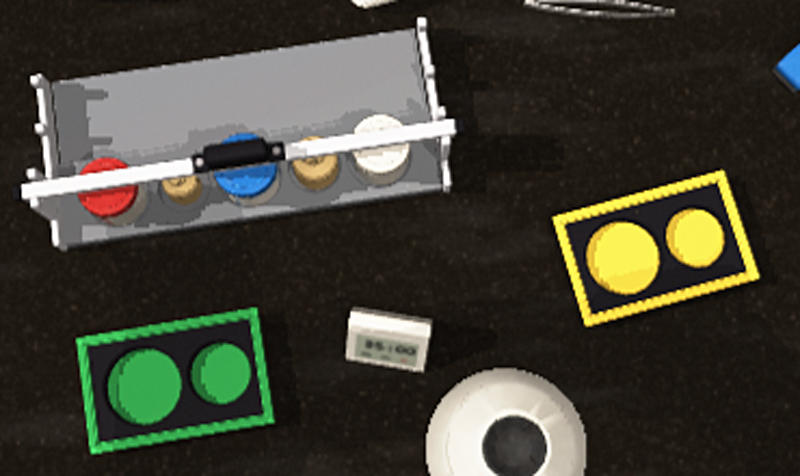

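Measured:
- Rack yaw is about 7.2°. Along its y axis: red +112, small weight +56, blue 0, large weight -56, white -112.
- Green tray yaw is 8.2°, with recesses at (.435,.136) and (.444,.073).
- Yellow tray yaw is 13.9°, with recesses at (.532,-.267) and (.548,-.330).

The sizes agree with those given. Now I'll move above the bar with the fingers closing across it (+75°).

```bash
python3 -m pendant '85 .66 .92 0 1;85 .66 .92 0 1;85 .66 .92 0 1;85 .66 .92 0 1;85 .66 .92 0 1' 40 | tail -3; python3 -m pendant '85 .66 .92 0 1;85 .66 .92 0 1;85 .66 .92 0 1;85 .66 .92 0 1;85 .66 .92 0 1' |tail -1; python3 -m pendant '85 .66 .92 0 1;85 .66 .92 0 1;85 0 0 0 .5;85 0 0 0 0'
python3 - <<'E'
from station import arm, read_camera
from h import *
c=read_camera("wrist"); cv2.imwrite("pics/w1.png",c["image"]); np.savez("w1.npz",**c)
s=arm.get_state();print(s["time"],s["tcp_pos"],s["ee_rot"],s["qpos"])
E
```

```text
force: [1.2, -0.7, 0.3]
grip_width: 0.0849
finger_force: 0.0
finger_force: 0.0
time: 1.85
tcp_pos: [0.6033, 0.0433, 0.303]
ee_rot: [-0.001, 0.661, 0.75, -0.001]
force: [0.2, -0.5, -0.9]
grip_width: 0.0852
finger_force: 0.0
1.9 [0.60313492 0.04270765 0.30326049] [-4.88064588e-04  6.61841259e-01  7.49643717e-01 -4.55664105e-04] [-5.12948516e-02  4.29343148e-01 -4.01184631e-02  1.10266596e+00
 -1.05523734e-04  1.39525018e+00]
```

View pics/w1.png

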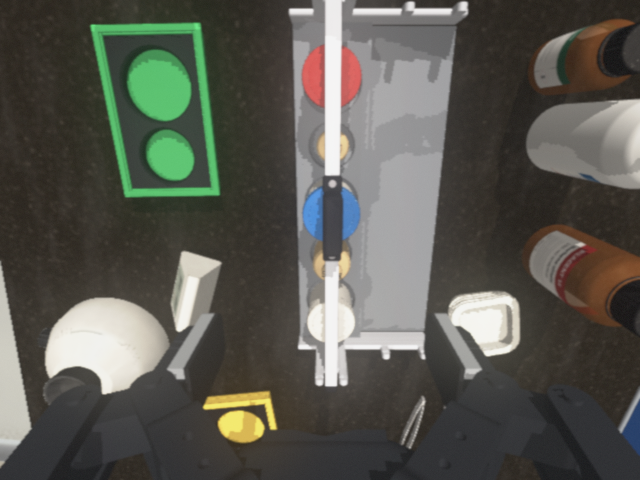

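The wrist view shows the bar vertical at column 332, its grip at (333,217), and the red, blue and white lids at (331,77), (331,212) and (330,318). Next I'll turn the grip, bar line and lids into positions.

Run:
```python
from h import *
c=np.load("w1.npz"); im=c["image"]; h=cv2.cvtColor(im,cv2.COLOR_BGR2HSV)
# bar line: white edges at two rows
for v in (25,110,120,160,285,360):
    r=im[v,300:360].min(1).astype(int); i=np.where(r>190)[0]+300
    print(v,i.min(),i.max(),ray(c,((i.min()+i.max())/2,v),.081).round(4)) if len(i) else print(v,"none",r.max())
g=(im[170:270,310:356].max(2)<60); ys,xs=np.where(g); print("grip",xs.min()+310,xs.max()+310,ys.min()+170,ys.max()+170,ray(c,(np.median(xs)+310,(ys.min()+ys.max())/2+170),.109).round(4))
for r0 in (190,220,250):
    i=np.where(im[r0,310:356].max(1)<60)[0]+310; print(r0,i.min(),i.max(),ray(c,((i.min()+i.max())/2,r0),.109).round(4))
def lid(lo,hi,z,c,roi):
    P=np.vstack([k.reshape(-1,2) for k in blobs(c["image"],lo,hi,40) if roi[0]<k[:,0,0].mean()<roi[2] and roi[1]<k[:,0,1].mean()<roi[3]])
    w=np.array([ray(c,p,z)[:2] for p in P],np.float32); return [np.round(q,4) for q in cv2.minEnclosingCircle(w)]
t=np.load("top0.npz")
print("red w",lid((0,120,80),(8,255,255),.062,c,(290,30,370,120)),"t",lid((0,120,80),(8,255,255),.062,t,(150,190,210,250)))
print("blue w",lid((95,120,60),(125,255,255),.064,c,(290,170,370,260)),"t",lid((95,120,60),(125,255,255),.064,t,(210,190,270,250)))
```

```text
25 325 341 [0.5903 0.191  0.081 ]
110 325 340 [0.5975 0.1344 0.081 ]
120 325 340 [0.5985 0.1272 0.081 ]
160 325 339 [0.6021 0.0971 0.081 ]
285 325 337 [ 0.6159 -0.0129  0.081 ]
360 317 344 [ 0.6261 -0.0934  0.081 ]Traceback (most recent call last):
  File "<stdin>", line 7, in <module>
    return umr_minimum(a, axis, None, out, keepdims, initial, where)
ValueError: zero-size array to reduction operation minimum which has no identity
```

Run:
```python
from h import *
c=np.load("w1.npz"); im=c["image"]
for col in (330,333):
    p=im[165:275,col].max(1); i=np.where(p<110)[0]+165; print(col,i.min(),i.max(), ray(c,(332.5,i.min()),.10).round(4),ray(c,(332.5,i.max()),.10).round(4))
for r0 in (190,220,250): print(r0,im[r0,316:350].max(1).tolist())
def lid(lo,hi,z,c,roi):
    P=np.vstack([k.reshape(-1,2) for k in blobs(c["image"],lo,hi,40) if roi[0]<k[:,0,0].mean()<roi[2] and roi[1]<k[:,0,1].mean()<roi[3]])
    w=np.array([ray(c,p,z)[:2] for p in P],np.float32); return [np.round(q,4) for q in cv2.minEnclosingCircle(w)]
t=np.load("top0.npz")
print("red w",lid((0,120,80),(8,255,255),.062,c,(290,30,370,120)),"t",lid((0,120,80),(8,255,255),.062,t,(150,190,210,250)))
print("blue w",lid((95,120,60),(125,255,255),.064,c,(290,170,370,260)),"t",lid((95,120,60),(125,255,255),.064,t,(210,190,270,250)))
```

```text
330 176 260 [0.6034 0.0872 0.1   ] [0.6126 0.019  0.1   ]
333 176 260 [0.6034 0.0872 0.1   ] [0.6126 0.019  0.1   ]
190 [168, 184, 198, 208, 206, 183, 137, 92, 76, 76, 76, 77, 74, 73, 73, 72, 72, 73, 73, 73, 73, 74, 75, 73, 78, 105, 154, 186, 193, 189, 178, 173, 170, 169]
220 [193, 171, 164, 164, 162, 158, 127, 84, 69, 71, 73, 75, 75, 77, 75, 75, 77, 75, 75, 74, 74, 74, 72, 72, 71, 79, 114, 159, 187, 192, 193, 193, 193, 192]
250 [120, 122, 124, 130, 140, 141, 116, 81, 70, 70, 74, 76, 77, 77, 76, 77, 76, 76, 76, 77, 76, 77, 74, 73, 70, 84, 112, 134, 138, 133, 128, 127, 125, 115]
red w [array([0.5935, 0.1595]), np.float64(0.0233)] t [array([0.593 , 0.1579]), np.float64(0.0255)]
blue w [array([0.6079, 0.0483]), np.float64(0.0257)] t [array([0.6029, 0.0452]), np.float64(0.025)]
```

Grip and rack centre come out at about (.608,.047), and the wrist, top and red-lid measurements agree. Now descend to TCP z .153 and grip.

```bash
python3 -m pendant '85 .1 .08 -.6 0;85 0 0 -.8 0;85 0 0 -.8 0;60 0 0 -.5 0;40 0 0 -.3 0' 40 | tail -6; python3 -m pendant '8 0 0 0 0;8 0 0 0 0;8 0 0 0 0;8 0 0 0 0;8 0 0 0 0' 40; python3 -m pendant '8 0 0 0 0;8 0 0 0 0;8 0 0 0 0'
```

```text
time: 2.52
tcp_pos: [0.6075, 0.0458, 0.1526]
ee_rot: [-0.001, 0.662, 0.749, -0.001]
force: [0.7, -0.2, 0.9]
grip_width: 0.0512
finger_force: 0.0
time: 3.15
tcp_pos: [0.6092, 0.0466, 0.155]
ee_rot: [0.001, 0.662, 0.75, 0.001]
force: [-0.9, -0.6, 4.9]
grip_width: 0.0152
finger_force: 43.7
time: 3.52
tcp_pos: [0.6091, 0.0465, 0.155]
ee_rot: [0.001, 0.662, 0.75, 0.001]
force: [-1.2, -0.1, 5.9]
grip_width: 0.0153
finger_force: 43.7
```

```bash
python3 -m pendant '8 0 0 .2 0;8 0 0 .3 0;8 0 0 .4 0;8 0 0 .4 0;8 0 0 0 0' 40
python3 - <<'E'
from station import arm, read_camera
from h import *
for n in("top","scene"):
    c=read_camera(n); np.savez(n+"2.npz",**c)
    if n=="scene":a=c["image"][140:340,120:400]
    else:b=c["image"][140:260,130:355]
cv2.imwrite("pics/lift.png",np.vstack([cv2.resize(a,(450,321)),cv2.resize(b,(450,240))]))
E
```

```text
time: 4.15
tcp_pos: [0.6097, 0.0467, 0.2212]
ee_rot: [0.002, 0.661, 0.75, 0.001]
force: [-0.0, -0.9, -1.7]
grip_width: 0.0153
finger_force: 42.8
```

View pics/lift.png

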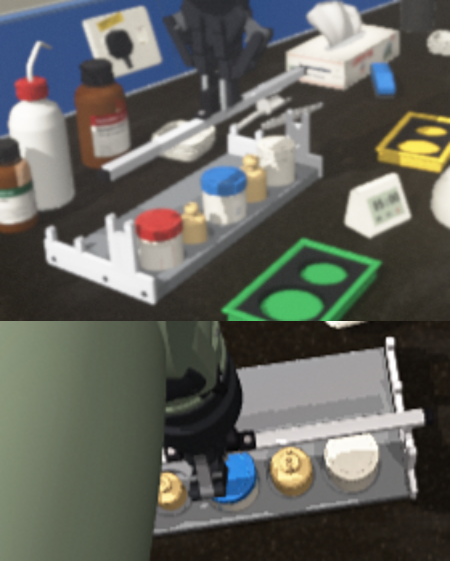

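The bar is level and clear of both brackets. Now move 82 mm back along the rack's x and lower it into the rests.

```bash
python3 -m pendant '8 .4 .05 0 0;8 .4 .05 0 0;8 .4 .05 0 0;8 .43 .054 0 0;8 0 0 0 0' 40 | tail -6;  python3 -m pendant '8 0 0 -.4 0;8 0 0 -.5 0;8 0 0 -.5 0;8 0 0 -.4 0;8 0 0 0 0' 40
```

```text
time: 4.88
tcp_pos: [0.6903, 0.0569, 0.2171]
ee_rot: [-0.001, 0.661, 0.75, -0.001]
force: [-0.5, -0.9, -1.9]
grip_width: 0.0155
finger_force: 42.7
time: 5.5
tcp_pos: [0.6873, 0.0568, 0.1262]
ee_rot: [-0.002, 0.662, 0.75, -0.002]
force: [0.3, 0.2, -1.5]
grip_width: 0.0153
finger_force: 42.7
```

```bash
python3 -m pendant '8 0 0 -.1 0;8 0 0 -.08 0;8 0 0 -.03 0;8 0 0 0 0' 40
python3 - <<'E'
from station import arm, read_camera
from h import *
c=read_camera("scene"); a=c["image"][140:340,120:400]
cv2.imwrite("pics/laid.png",cv2.resize(a,(700,500)))
E
```

```text
time: 6.0
tcp_pos: [0.6901, 0.0568, 0.1186]
ee_rot: [0.0, 0.662, 0.75, 0.0]
force: [0.2, 1.1, -1.5]
grip_width: 0.0152
finger_force: 42.7
```

View pics/laid.png

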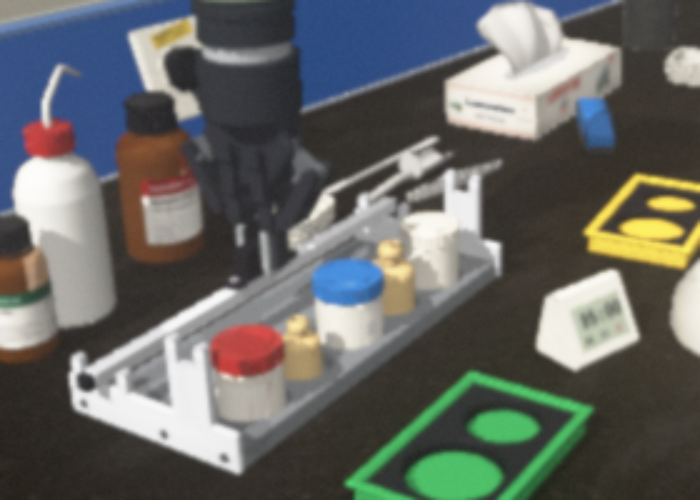

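The bar end sits within its rest at (85,380), a little above the bottom. I'll lower it until it touches, then release.

```bash
python3 -m pendant '8 0 0 -.04 0;8 0 0 -.03 0;8 0 0 0 0' 40; python3 -m pendant '22 0 0 0 0;35 0 0 0 0;35 0 0 0 0;38 0 0 0 0' 40|tail -6; python3 -m pendant '40 0 0 .2 0;40 0 0 .6 0;40 0 0 .9 0;40 -.1 0 .5 0;40 0 0 0 0'
python3 - <<'E'
from station import arm, read_camera
from h import *
o=[]
c=read_camera("scene"); o.append(cv2.resize(c["image"][190:340,130:350],(440,300)))
c=read_camera("wrist"); np.savez("w3.npz",**c);cv2.imwrite("pics/w3.png",c["image"]); o.append(cv2.resize(c["image"],(360,300)[:2]))
cv2.imwrite("pics/rel.png",np.hstack(o))
E
```

```text
time: 6.42
tcp_pos: [0.6902, 0.0568, 0.116]
ee_rot: [0.0, 0.662, 0.75, 0.0]
force: [-1.6, 0.5, 4.6]
grip_width: 0.015
finger_force: 43.6
time: 6.92
tcp_pos: [0.6899, 0.0568, 0.1147]
ee_rot: [-0.0, 0.662, 0.75, -0.0]
force: [0.8, -0.2, -0.4]
grip_width: 0.038
finger_force: 0.0
time: 7.55
tcp_pos: [0.6863, 0.0568, 0.2284]
ee_rot: [0.002, 0.662, 0.75, 0.002]
force: [1.2, -0.6, -0.6]
grip_width: 0.04
finger_force: 0.0
```

View pics/rel.png

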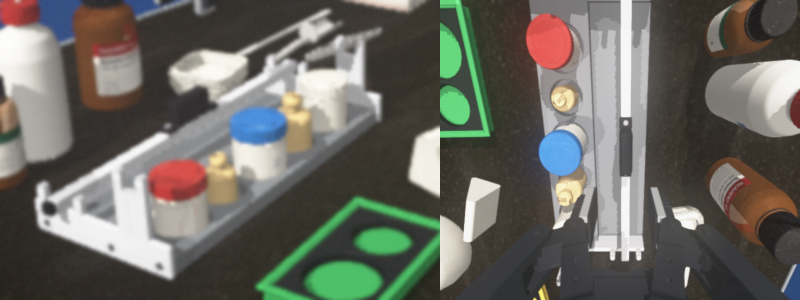

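The bar is lying in both rests, free of the gripper. Now I'll measure the lids unobstructed.

Run:
```python
from h import *
def lid(lo,hi,z,c,roi):
    ks=[k for k in blobs(c["image"],lo,hi,60) if roi[0]<k[:,0,0].mean()<roi[2] and roi[1]<k[:,0,1].mean()<roi[3]]
    P=max(ks,key=cv2.contourArea).reshape(-1,2)
    w=np.array([ray(c,p,z)[:2] for p in P],np.float32); return [np.round(q,4) for q in cv2.minEnclosingCircle(w)], np.round(cv2.fitEllipse(w)[:2],4).tolist()
w=np.load("w3.npz"); t=np.load("top2.npz")
print("red w3",lid((0,120,80),(8,255,255),.060,w,(0,0,280,150)))
print("blue w3",lid((95,120,60),(125,255,255),.062,w,(0,150,300,320)))
print("brassS w3",lid((12,60,80),(25,255,255),.05,w,(100,100,300,200)))
print("brassL top2",lid((12,60,80),(25,255,255),.05,t,(255,190,300,250)))
print("white top2",lid((0,0,180),(180,60,255),.062,t,(290,185,325,225)))
a=np.deg2rad(7.16);C=np.array([.608,.0472])
for y in(.112,.056,0,-.056,-.112):print(y,C+y*np.array([-np.sin(a),np.cos(a)]))
```

```text
red w3 ([array([0.594 , 0.1592]), np.float64(0.0254)], [[0.5941, 0.1597], [0.0472, 0.0501]])
blue w3 ([array([0.6087, 0.0489]), np.float64(0.0279)], [[0.6088, 0.0485], [0.0509, 0.0551]])
brassS w3 ([array([0.6093, 0.1083]), np.float64(0.0169)], [[0.6089, 0.1081], [0.0271, 0.0334]])
brassL top2 ([array([ 0.6116, -0.0093]), np.float64(0.0226)], [[0.612, -0.0106], [0.0367, 0.0446]])
white top2 ([array([ 0.6457, -0.0552]), np.float64(0.0751)], [[0.6521, -0.061], [0.0279, 0.1431]])
0.112 [0.59404026 0.15832662]
0.056 [0.60102013 0.10276331]
0 [0.608  0.0472]
-0.056 [ 0.61497987 -0.00836331]
-0.112 [ 0.62195974 -0.06392662]
```

The slot model agrees with the lids to about 1 mm. Now to the red jar.

```bash
python3 -m pendant '85 -.47 .5 0 0;85 -.47 .5 0 0;85 -.47 .52 0 0;85 -.45 .51 0 0;85 0 0 0 0' 40 | tail -6;  python3 -m pendant '85 0 0 -.7 0;85 0 0 -.8 0;85 0 0 -.6 0;85 0 0 -.3 0;85 0 0 0 0' 40
```

```text
time: 8.28
tcp_pos: [0.5896, 0.1599, 0.2233]
ee_rot: [-0.001, 0.66, 0.751, -0.001]
force: [1.4, 0.4, -0.9]
grip_width: 0.0848
finger_force: 0.0
time: 8.9
tcp_pos: [0.5915, 0.1578, 0.1035]
ee_rot: [-0.001, 0.662, 0.75, -0.001]
force: [0.2, -0.9, 0.4]
grip_width: 0.0849
finger_force: 0.0
```

```bash
python3 -m pendant '60 .05 .02 .05 0;40 0 0 0 0;40 0 0 0 0;40 0 0 0 0;40 0 0 0 0' 40 | tail -6;  python3 -m pendant '40 0 0 0 0;40 0 0 .4 0;40 0 0 .9 0;40 0 0 .9 0;40 0 0 0 0' 40
```

```text
time: 9.52
tcp_pos: [0.5959, 0.1595, 0.1093]
ee_rot: [0.001, 0.662, 0.75, 0.001]
force: [0.5, -0.1, 5.5]
grip_width: 0.0479
finger_force: 40.8
time: 10.15
tcp_pos: [0.5969, 0.1598, 0.2222]
ee_rot: [0.003, 0.661, 0.75, 0.003]
force: [0.0, 0.0, -0.6]
grip_width: 0.048
finger_force: 41.3
```

```bash
python3 -m pendant '40 -.1 -.5 0 0;40 -.13 -.9 0 0;40 -.15 -.95 0 0;40 -.15 -.95 0 0;40 -.15 -.95 0 0' 40 | tail -6;  python3 -m pendant '40 -.15 -.95 0 0;40 -.15 -.95 0 0;40 -.15 -.95 0 0;40 -.12 -.8 0 0;40 -.1 -.6 0 0' 40|tail -6;python3 -m pendant '40 0 0 0 0;40 0 0 0 0'
```

```text
time: 10.78
tcp_pos: [0.5596, -0.0544, 0.2166]
ee_rot: [-0.0, 0.661, 0.75, -0.0]
force: [0.4, -0.3, -1.6]
grip_width: 0.0477
finger_force: 41.3
time: 11.4
tcp_pos: [0.5261, -0.2672, 0.2165]
ee_rot: [-0.001, 0.662, 0.749, -0.0]
force: [0.7, -0.6, 0.4]
grip_width: 0.0481
finger_force: 41.3
time: 11.65
tcp_pos: [0.5266, -0.2649, 0.2167]
ee_rot: [-0.001, 0.661, 0.75, 0.0]
force: [-1.0, -1.2, -0.9]
grip_width: 0.0476
finger_force: 41.3
```

```bash
python3 -m pendant '40 .11 -.04 -.3 0;40 0 0 -.6 0;40 0 0 -.6 0;40 0 0 -.4 0;40 0 0 0 0' 40 | tail -6
python3 -m pendant '40 0 0 -.1 0;40 0 0 -.08 0;40 0 0 0 0'
python3 - <<'E'
from station import arm, read_camera
from h import *
c=read_camera("scene"); cv2.imwrite("pics/y1.png",cv2.resize(c["image"][150:300,330:530],(600,450)))
E
```

```text
time: 12.28
tcp_pos: [0.5315, -0.2658, 0.1198]
ee_rot: [-0.002, 0.661, 0.75, -0.0]
force: [0.6, 0.6, 0.3]
grip_width: 0.0477
finger_force: 41.3
time: 12.65
tcp_pos: [0.5326, -0.2677, 0.1136]
ee_rot: [0.0, 0.662, 0.75, 0.0]
force: [0.4, 0.1, 0.5]
grip_width: 0.0472
finger_force: 41.3
```

View pics/y1.png

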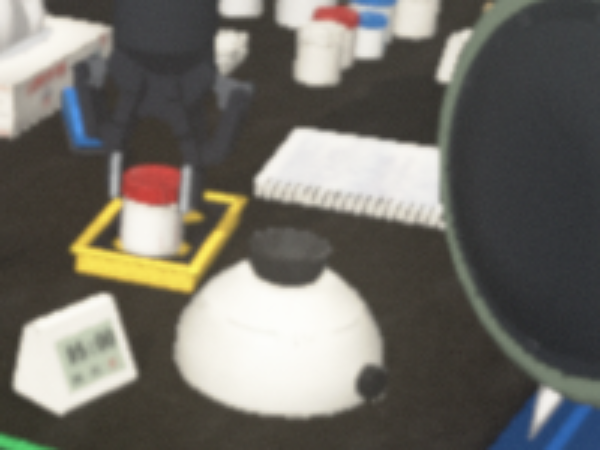

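The red jar is in the larger yellow recess, a few mm above the floor. Lower to contact and release.

```bash
python3 -m pendant '40 0 0 -.05 0;40 0 0 -.03 0;40 0 0 0 0' 40; python3 -m pendant '58 0 0 0 0;70 0 0 0 0;70 0 0 0 0;70 0 0 .3 0;75 0 0 .6 0' | tail -6;python3 -m pendant '80 0 0 .9 0;85 0 0 .5 0;85 0 0 0 0'
```

```text
time: 13.08
tcp_pos: [0.5326, -0.2679, 0.1103]
ee_rot: [0.0, 0.662, 0.75, -0.0]
force: [-1.3, 0.3, 5.5]
grip_width: 0.0472
finger_force: 41.9
time: 13.7
tcp_pos: [0.5318, -0.2672, 0.1544]
ee_rot: [-0.001, 0.662, 0.75, -0.0]
force: [0.1, 0.1, -0.1]
grip_width: 0.075
finger_force: 0.0
time: 14.08
tcp_pos: [0.5338, -0.2685, 0.2277]
ee_rot: [0.003, 0.662, 0.75, 0.0]
force: [0.5, -0.4, 0.3]
grip_width: 0.0851
finger_force: 0.0
```

```bash
python3 -m pendant '85 .27 .8 0 0;85 .27 .87 0 0;85 .27 .87 0 0;85 .28 .87 0 0;85 .28 .87 0 0' 40 | tail -6;  python3 -m pendant '85 .27 .87 0 0;85 0 0 0 0;85 0 0 -.4 0;85 0 0 -.7 0;85 0 0 0 0'
```

```text
time: 14.7
tcp_pos: [0.6007, -0.0521, 0.2234]
ee_rot: [-0.001, 0.662, 0.75, -0.0]
force: [0.3, 0.2, 0.1]
grip_width: 0.085
finger_force: 0.0
time: 15.32
tcp_pos: [0.6118, -0.0108, 0.1662]
ee_rot: [-0.003, 0.662, 0.75, -0.002]
force: [0.0, -0.2, -0.4]
grip_width: 0.0849
finger_force: 0.0
```

```bash
python3 -m pendant '85 .06 .05 -.5 0;85 0 0 -.5 0;70 0 0 -.4 0;60 0 0 0 0;60 0 0 0 0' 60 | tail -6
```

```text
time: 15.95
tcp_pos: [0.6182, -0.0082, 0.1008]
ee_rot: [0.001, 0.662, 0.75, 0.0]
force: [0.2, -0.5, 1.1]
grip_width: 0.0599
finger_force: 0.0
```

```bash
python3 -m pendant '45 0 0 0 0;30 0 0 0 0;30 0 0 0 0;30 0 0 0 0;30 0 0 0 0' 60
```

```text
time: 16.58
tcp_pos: [0.6178, -0.0079, 0.101]
ee_rot: [0.001, 0.662, 0.75, 0.0]
force: [-2.5, -0.6, 6.6]
grip_width: 0.0351
finger_force: 59.5
```

Width 35 mm is a bit small for the 38 mm body. I'm gripping near its top edge, so I'll re-grip about 6 mm lower.

```bash
python3 -m pendant '50 0 0 0 0;50 0 0 0 0;50 0 0 -.12 0;50 0 0 0 0;45 0 0 0 0' 60|tail -6;python3 -m pendant '30 0 0 0 0;30 0 0 0 0;30 0 0 0 0;30 0 0 0 0' 60
```

```text
time: 17.2
tcp_pos: [0.6173, -0.0077, 0.0931]
ee_rot: [-0.0, 0.662, 0.75, -0.0]
force: [-0.2, 0.2, -0.2]
grip_width: 0.0449
finger_force: 0.0
time: 17.7
tcp_pos: [0.6174, -0.0077, 0.0936]
ee_rot: [0.0, 0.662, 0.75, -0.0]
force: [-2.0, -0.1, 4.4]
grip_width: 0.036
finger_force: 60.4
```

```bash
python3 -m pendant '30 0 0 .3 0;30 0 0 .6 0;30 0 0 .8 0;30 0 0 .7 0;30 0 0 0 0' 60
python3 - <<'E'
from station import arm, read_camera
from h import *
o=[cv2.resize(read_camera("scene")["image"][100:300,180:400],(440,400)),cv2.resize(read_camera("wrist")["image"][150:480,120:520],(360,400))]
cv2.imwrite("pics/lw.png",np.hstack(o))
E
```

```text
time: 18.32
tcp_pos: [0.6194, -0.0078, 0.2164]
ee_rot: [0.003, 0.662, 0.75, 0.002]
force: [0.5, -0.0, -5.0]
grip_width: 0.0354
finger_force: 61.3
```

View pics/lw.png

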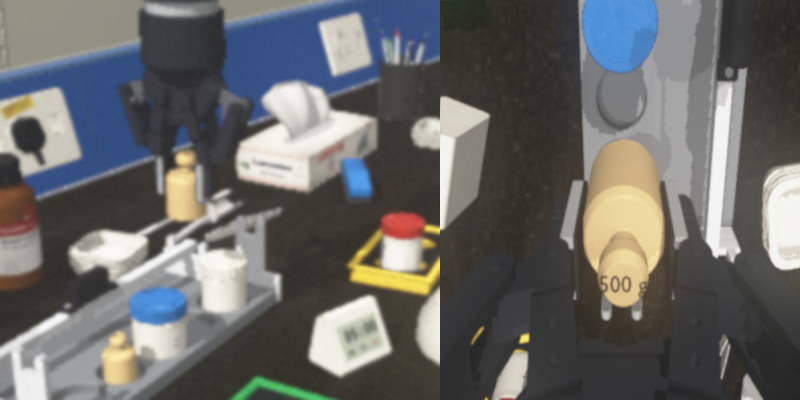

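The 500 g weight is held upright. Carry it to the small yellow recess at (.5475,-.3295).

```bash
python3 -m pendant '30 -.1 -.5 0 0;30 -.18 -.85 0 0;30 -.2 -.9 0 0;30 -.2 -.9 0 0;30 -.2 -.9 0 0' 60 | tail -6;  python3 -m pendant '30 -.2 -.9 0 0;30 -.2 -.9 0 0;30 -.13 -.58 0 0;30 0 0 0 0;30 0 0 0 0'
```

```text
time: 19.05
tcp_pos: [0.5718, -0.2109, 0.2106]
ee_rot: [-0.002, 0.662, 0.75, -0.0]
force: [0.8, 0.3, -5.8]
grip_width: 0.036
finger_force: 61.2
time: 19.68
tcp_pos: [0.5461, -0.3282, 0.2112]
ee_rot: [-0.002, 0.662, 0.75, 0.0]
force: [-1.0, -0.1, -5.5]
grip_width: 0.0358
finger_force: 61.2
```

```bash
python3 -m pendant '30 .02 -.03 -.4 0;30 0 0 -.7 0;30 0 0 -.7 0;30 0 0 -.4 0;30 0 0 0 0' 60 | tail -6;  python3 -m pendant '30 0 0 -.04 0;30 0 0 -.04 0;30 0 0 0 0'
python3 - <<'E'
from station import arm, read_camera
from h import *
cv2.imwrite("pics/y2.png",cv2.resize(read_camera("scene")["image"][170:270,340:440],(400,400)))
E
```

```text
time: 20.3
tcp_pos: [0.5468, -0.3281, 0.1008]
ee_rot: [-0.003, 0.661, 0.75, -0.0]
force: [0.0, -0.4, -4.5]
grip_width: 0.0359
finger_force: 61.2
time: 20.68
tcp_pos: [0.5483, -0.3308, 0.1001]
ee_rot: [0.001, 0.662, 0.75, 0.0]
force: [0.3, 0.4, -4.5]
grip_width: 0.0361
finger_force: 61.2
```

View pics/y2.png

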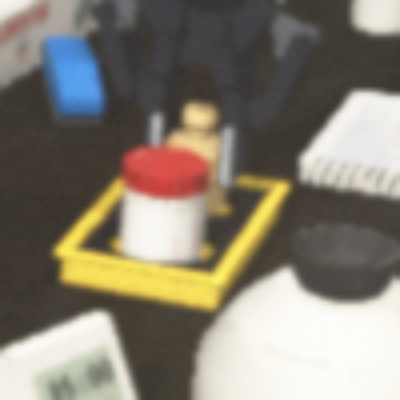

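The weight is behind the red jar, in line with the small recess. About 5 mm left to lower.

```bash
python3 -m pendant '30 0 0 -.06 0;30 0 0 -.04 0;30 0 0 0 0' 60; python3 -m pendant '30 0 0 -.02 0;30 0 0 0 0' 60
```

```text
time: 21.1
tcp_pos: [0.548, -0.3308, 0.0946]
ee_rot: [0.0, 0.662, 0.75, -0.0]
force: [-1.1, 0.5, -1.5]
grip_width: 0.0359
finger_force: 61.5
time: 21.35
tcp_pos: [0.548, -0.3308, 0.0946]
ee_rot: [0.0, 0.662, 0.75, -0.0]
force: [-3.0, 2.1, 6.1]
grip_width: 0.0357
finger_force: 62.4
```

```bash
python3 -m pendant '45 0 0 0 0;52 0 0 0 0;52 0 0 0 0;52 0 0 .3 0;55 0 0 .6 0' 40| tail -6;python3 -m pendant '70 0 0 .9 0;85 0 0 .7 0;85 0 0 0 0'
python3 - <<'E'
from station import arm, read_camera
from h import *
t=read_camera("top");np.savez("top5.npz",**t)
o=[cv2.resize(t["image"][140:300,250:490],(500,333)),cv2.resize(read_camera("wrist")["image"],(300,333))]
cv2.imwrite("pics/y3.png",np.hstack(o))
E
```

```text
time: 21.98
tcp_pos: [0.5473, -0.3302, 0.1384]
ee_rot: [-0.001, 0.662, 0.75, -0.0]
force: [-0.1, -0.6, -0.2]
grip_width: 0.0552
finger_force: 0.0
time: 22.35
tcp_pos: [0.5498, -0.332, 0.2232]
ee_rot: [0.004, 0.662, 0.75, 0.0]
force: [0.3, -0.4, -0.5]
grip_width: 0.0849
finger_force: 0.0
```

View pics/y3.png

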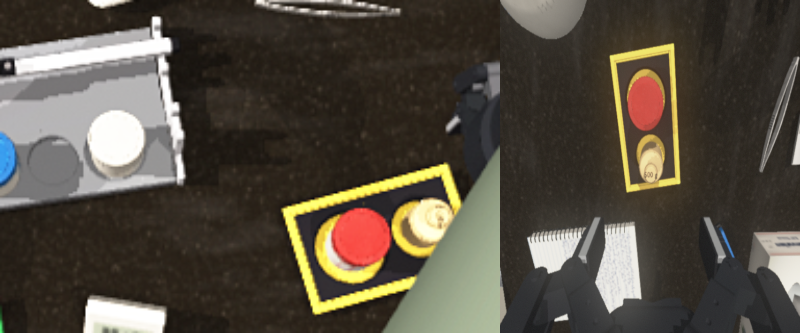

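Both yellow kit items stand in their recesses. Next is the white jar at (.622,-.064).

```bash
python3 - <<'E'
from h import *
c=np.load("top5.npz")
print(ray(c,(306.3,209.8),.062))
E
python3 -m pendant '85 .24 .85 0 0;85 .25 .9 0 0;85 .25 .9 0 0;85 .25 .9 0 0;85 .25 .9 0 0' 40 | tail -6;  python3 -m pendant '85 .24 .89 0 0;85 0 0 0 0;85 0 0 -.5 0;85 0 0 -.6 0;85 0 0 0 0'
```

```text
[ 0.61645237 -0.06632133  0.062     ]
time: 23.08
tcp_pos: [0.6094, -0.1065, 0.2169]
ee_rot: [-0.001, 0.662, 0.75, -0.001]
force: [0.4, 0.9, -0.3]
grip_width: 0.0849
finger_force: 0.0
time: 23.7
tcp_pos: [0.6194, -0.064, 0.1601]
ee_rot: [-0.003, 0.662, 0.75, -0.002]
force: [-1.0, -0.1, 0.6]
grip_width: 0.0851
finger_force: 0.0
```

```bash
python3 -m pendant '85 0 0 -.5 0;85 0 0 -.5 0;70 0 0 0 0;60 0 0 0 0;40 0 0 0 0' 40 | tail -6;  python3 -m pendant '40 0 0 0 0;40 0 0 0 0;40 0 0 0 0;40 0 0 0 0;40 0 0 0 0'
```

```text
time: 24.32
tcp_pos: [0.6231, -0.0641, 0.1153]
ee_rot: [0.001, 0.662, 0.75, 0.001]
force: [-0.9, 0.2, 1.3]
grip_width: 0.0474
finger_force: 40.8
time: 24.95
tcp_pos: [0.6231, -0.064, 0.1153]
ee_rot: [0.001, 0.662, 0.75, 0.001]
force: [-1.0, -0.1, 6.6]
grip_width: 0.0476
finger_force: 41.0
```

```bash
python3 -m pendant '40 0 0 .3 0;40 0 0 .6 0;40 0 0 .7 0;40 0 0 .5 0;40 0 0 0 0' 40|tail -6;  python3 -m pendant '40 -.5 .5 0 0;40 -.72 .78 0 0;40 -.75 .8 0 0;40 -.75 .8 0 0;40 -.65 .7 0 0' |tail -6; python3 -m pendant '40 -.39 .42 0 0;40 0 0 0 0;40 0 0 0 0'
```

```text
time: 25.58
tcp_pos: [0.6234, -0.0639, 0.2214]
ee_rot: [0.002, 0.662, 0.75, 0.001]
force: [-0.0, -0.3, -1.6]
grip_width: 0.0475
finger_force: 41.5
time: 26.2
tcp_pos: [0.4511, 0.1164, 0.2173]
ee_rot: [-0.001, 0.661, 0.75, -0.001]
force: [1.2, -0.0, -0.3]
grip_width: 0.0477
finger_force: 41.5
time: 26.58
tcp_pos: [0.4344, 0.136, 0.2181]
ee_rot: [0.0, 0.662, 0.75, -0.0]
force: [0.0, -0.1, 0.3]
grip_width: 0.0474
finger_force: 41.6
```

```bash
python3 -m pendant '40 0 0 -.4 0;40 0 0 -.6 0;40 0 0 -.5 0;40 0 0 -.4 0;40 0 0 0 0' 40|tail -6;  python3 -m pendant '40 0 0 -.05 0;40 0 0 0 0;40 0 0 0 0'
python3 - <<'E'
from station import arm, read_camera
from h import *
cv2.imwrite("pics/g1.png",cv2.resize(read_camera("scene")["image"][240:380,240:380],(420,420)))
E
```

```text
time: 27.2
tcp_pos: [0.4337, 0.1353, 0.122]
ee_rot: [-0.001, 0.662, 0.749, -0.001]
force: [-0.8, -0.1, -0.1]
grip_width: 0.0474
finger_force: 41.5
time: 27.58
tcp_pos: [0.4345, 0.1363, 0.1215]
ee_rot: [0.0, 0.662, 0.75, 0.0]
force: [0.2, -0.3, -0.5]
grip_width: 0.0478
finger_force: 41.5
```

View pics/g1.png

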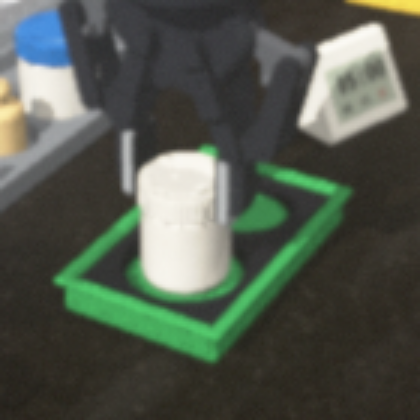

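The white jar is inside the large green recess and close to the floor. Lower, release, then go to the small weight at (.601,.103).

```bash
python3 -m pendant '40 0 0 -.06 0;40 0 0 -.05 0;40 0 0 0 0' 40;python3 -m pendant '40 0 0 -.02 0;40 0 0 0 0' 40
```

```text
time: 28.0
tcp_pos: [0.4341, 0.1364, 0.1162]
ee_rot: [0.0, 0.662, 0.75, 0.0]
force: [-3.2, -0.5, 10.9]
grip_width: 0.048
finger_force: 42.6
time: 28.25
tcp_pos: [0.4342, 0.1365, 0.1161]
ee_rot: [0.0, 0.661, 0.75, 0.0]
force: [-5.7, -0.3, 22.8]
grip_width: 0.0474
finger_force: 43.8
```

```bash
python3 -m pendant '58 0 0 .04 0;70 0 0 0 0;70 0 0 0 0;70 0 0 .3 0;75 0 0 .6 0' | tail -6;python3 -m pendant '80 0 0 .9 0;85 0 0 .4 0;85 .6 -.12 0 0;85 .8 -.16 0 0;85 .8 -.16 0 0'|tail -6; python3 -m pendant '85 .7 -.14 0 0;85 .44 -.09 0 0;85 0 0 0 0;85 0 0 0 0'
```

```text
time: 28.88
tcp_pos: [0.4329, 0.1361, 0.1606]
ee_rot: [-0.001, 0.662, 0.75, -0.001]
force: [0.2, -0.3, -0.3]
grip_width: 0.0749
finger_force: 0.0
time: 29.5
tcp_pos: [0.545, 0.1141, 0.2262]
ee_rot: [-0.0, 0.661, 0.75, -0.0]
force: [0.7, 0.1, 0.4]
grip_width: 0.085
finger_force: 0.0
time: 30.0
tcp_pos: [0.6, 0.103, 0.2257]
ee_rot: [-0.001, 0.661, 0.75, -0.001]
force: [0.2, 0.4, -0.3]
grip_width: 0.0849
finger_force: 0.0
```

Run:
```python
from h import *
from station import read_camera
t=read_camera("wrist"); np.savez("w6.npz",**t); s=np.load("scene2.npz")
for n,c,z0 in(("w3",np.load("w3.npz"),0),("w6",t,0),("scene2",s,0)):
    print(n,"cam",(-c["R"].T@c["t"]).round(3))
    for k in blobs(c["image"],(12,60,80),(25,255,255),40):
        x,y,w,h=cv2.boundingRect(k); m=cv2.moments(k); u=(m["m10"]/m["m00"],m["m01"]/m["m00"])
        p=[ray(c,u,z) for z in(.02,.03,.05)]
        if np.hypot(p[1][0]-.601,p[1][1]-.103)<.04: print((x,y,w,h),cv2.contourArea(k),*[q[:2].round(4) for q in p])
    print("expected proj z.03",proj(c,[.601,.103,.03]).round(1),"+10mm x",proj(c,[.611,.103,.03]).round(1))
```

```text
w3 cam [0.674 0.141 0.296]
(197, 136, 49, 43) 1594.5 [0.601  0.1045] [0.6036 0.1058] [0.609  0.1084]
(202, 150, 19, 21) 190.5 [0.593  0.1005] [0.596 0.102] [0.6019 0.1049]
expected proj z.03 [217.2 159.7] +10mm x [230.9 161.4]
w6 cam [0.589 0.187 0.295]
(310, 206, 38, 45) 1330.0 [0.6024 0.1041] [0.602  0.1071] [0.601  0.1131]
(338, 232, 9, 15) 44.5 [0.6149 0.0968] [0.6139 0.1   ] [0.6121 0.1066]
(320, 229, 18, 20) 162.0 [0.6033 0.0955] [0.6028 0.0988] [0.6018 0.1055]
(311, 215, 31, 29) 339.0 [0.5978 0.1064] [0.5975 0.1093] [0.5969 0.1151]
expected proj z.03 [326.5 233.5] +10mm x [339.2 235.1]
scene2 cam [0.03  0.63  0.465]
(233, 266, 16, 26) 294.0 [0.6085 0.0972] [0.5956 0.1092] [0.5696 0.1332]
expected proj z.03 [240.5 277.5] +10mm x [236.6 275.8]
```

The small weight is at about (.602,.104), centred in its slot. Descend.

```bash
python3 -m pendant '85 .02 .02 -.5 0;85 0 0 -.8 0;70 0 0 -.8 0;60 0 0 -.3 0;50 0 0 0 0' 60|tail -6; python3 -m pendant '45 0 0 0 0;45 0 0 0 0'
```

```text
time: 30.68
tcp_pos: [0.6011, 0.104, 0.106]
ee_rot: [-0.001, 0.661, 0.75, -0.001]
force: [1.3, -0.5, -0.7]
grip_width: 0.05
finger_force: 0.0
time: 30.92
tcp_pos: [0.6031, 0.1039, 0.1081]
ee_rot: [0.001, 0.662, 0.75, 0.001]
force: [0.2, -0.6, -0.6]
grip_width: 0.045
finger_force: 0.0
```

```bash
python3 -m pendant '45 0 0 -.2 0;45 0 0 -.1 0;45 0 0 0 0' 50|tail -6; python3 -m pendant '20 0 0 0 0;20 0 0 0 0;20 0 0 0 0;20 0 0 0 0;20 0 0 0 0'
```

```text
time: 31.3
tcp_pos: [0.6014, 0.1038, 0.0906]
ee_rot: [-0.001, 0.662, 0.75, -0.001]
force: [-0.1, -0.3, -0.0]
grip_width: 0.0448
finger_force: 0.0
time: 31.92
tcp_pos: [0.6022, 0.1038, 0.0916]
ee_rot: [0.0, 0.662, 0.75, 0.0]
force: [0.7, -0.5, 1.6]
grip_width: 0.0278
finger_force: 49.6
```

```bash
python3 -m pendant '20 0 0 .3 0;20 0 0 .6 0;20 0 0 .8 0;20 0 0 .7 0;20 0 0 0 0' 50|tail -6; python3 -m pendant '20 -.5 -.1 0 0;20 -.7 -.14 0 0;20 -.7 -.14 0 0;20 -.7 -.14 0 0;20 -.56 -.11 0 0'|tail -6; python3 -m pendant '20 0 0 0 0;20 0 0 0 0'
```

```text
time: 32.55
tcp_pos: [0.6038, 0.1039, 0.2151]
ee_rot: [0.002, 0.662, 0.75, 0.002]
force: [1.1, -0.3, -1.8]
grip_width: 0.0276
finger_force: 49.7
time: 33.17
tcp_pos: [0.4414, 0.0721, 0.2103]
ee_rot: [-0.001, 0.662, 0.75, -0.001]
force: [-0.0, -0.7, -1.7]
grip_width: 0.0276
finger_force: 49.8
time: 33.42
tcp_pos: [0.4444, 0.0723, 0.2112]
ee_rot: [0.0, 0.662, 0.75, 0.0]
force: [0.4, 0.1, -2.0]
grip_width: 0.0278
finger_force: 49.8
```

```bash
python3 -m pendant '20 0 0 -.4 0;20 0 0 -.7 0;20 0 0 -.7 0;20 0 0 -.4 0;20 0 0 0 0' 50|tail -6; python3 -m pendant '20 0 0 -.04 0;20 0 0 0 0;20 0 0 0 0'
python3 - <<'E'
from station import arm, read_camera
from h import *
cv2.imwrite("pics/g2.png",cv2.resize(read_camera("scene")["image"][240:380,240:380],(420,420)))
E
```

```text
time: 34.05
tcp_pos: [0.4436, 0.0724, 0.0998]
ee_rot: [-0.001, 0.662, 0.75, -0.001]
force: [-0.8, 0.3, -1.1]
grip_width: 0.0276
finger_force: 49.8
time: 34.42
tcp_pos: [0.4446, 0.0723, 0.1001]
ee_rot: [0.001, 0.662, 0.75, 0.001]
force: [-0.5, 0.4, -2.2]
grip_width: 0.028
finger_force: 49.9
```

View pics/g2.png

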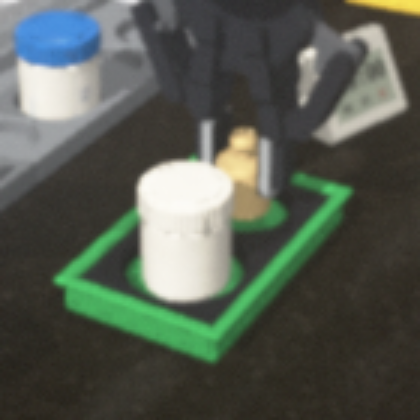

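The white jar stands in its recess and the small weight is over the small green recess, about 7 mm up. Lower and release.

```bash
python3 -m pendant '20 0 0 -.08 0;20 0 0 -.05 0;20 0 0 0 0' 50; python3 -m pendant '20 0 0 -.02 0;20 0 0 0 0'
```

```text
time: 34.85
tcp_pos: [0.4439, 0.0723, 0.0927]
ee_rot: [-0.0, 0.662, 0.75, -0.0]
force: [-0.5, 0.4, -2.0]
grip_width: 0.0278
finger_force: 49.9
time: 35.1
tcp_pos: [0.4439, 0.0723, 0.0925]
ee_rot: [0.0, 0.662, 0.75, -0.0]
force: [-2.4, -0.5, 8.0]
grip_width: 0.0279
finger_force: 50.8
```

```bash
python3 -m pendant '36 0 0 0 0;44 0 0 0 0;44 0 0 0 0;44 0 0 .3 0;46 0 0 .6 0' | tail -6;python3 -m pendant '60 0 0 .9 0;60 0 0 .9 0;60 0 0 .9 0;60 0 -.7 .4 0;60 0 -.9 0 0'|tail -6; python3 -m pendant '60 0 -.9 0 0;60 0 -.9 0 0;60 0 0 0 0;60 0 0 0 0;60 0 0 0 0'
python3 - <<'E'
from station import arm, read_camera
from h import *
t=read_camera("top")["image"][130:370,130:500]
s=read_camera("scene")["image"][150:380,120:480]
cv2.imwrite("pics/final.png",np.vstack([cv2.resize(t,(462,300)),cv2.resize(s,(462,295))]))
E
```

```text
time: 35.72
tcp_pos: [0.443, 0.0723, 0.1364]
ee_rot: [-0.001, 0.662, 0.75, -0.001]
force: [0.9, 0.8, 0.5]
grip_width: 0.0459
finger_force: 0.0
time: 36.35
tcp_pos: [0.4451, -0.0082, 0.2939]
ee_rot: [0.002, 0.661, 0.751, 0.001]
force: [0.3, -0.2, -1.4]
grip_width: 0.0597
finger_force: 0.0
time: 36.98
tcp_pos: [0.4438, -0.0967, 0.2918]
ee_rot: [-0.0, 0.661, 0.75, 0.0]
force: [-1.0, 1.1, 0.7]
grip_width: 0.0599
finger_force: 0.0
```

View pics/final.png

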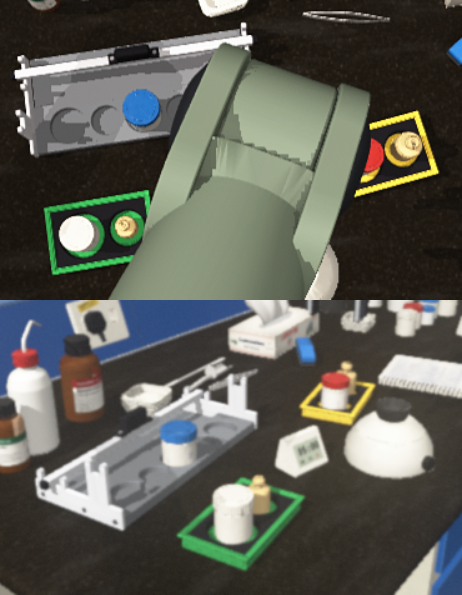

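The bar lies in the rests, both kits are upright in their recesses, the blue jar is still in the rack and the timer has not moved. Handing in.

```bash
python3 -c "
from station import arm
print(arm.finish_job())"
```

```text
the job is handed in; nothing more can be done
None
```

The job is handed in after about 37 s on the robot's clock, and the final pictures show the bar in the back rests, both kits upright in their trays, the blue jar in the rack and the timer unmoved; no verdict came back.

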